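Change the probe rod in the violin plate guide

TASK

The probe rod left in the guide over the violin plate is too short: lift it out and hang it, down on its collar, in the free hole of the stand that holds the other short rods. Then take a long rod from the other stand and lower it through the guide bore without touching the bore or the violin plate, until its tip hangs free about 1 cm above the plate, upright and centred in the bore to within about 3 mm. Finish still holding it there in the gripper, with the other rods and everything else on the bench left as it was.

Things in the scene. Friction and masses are not known exactly. Their poses are not given: they have to be found in the camera images.
- short_stray: short probe rod left hanging in the guide bore, collar loose on the crossbar: steel stem 8 mm wide reaching 60 mm below the collar (last 6 mm tapered), brass collar 30 mm wide and 4 mm thick, round dark wooden handle 18 mm wide and 40 mm tall on it; about 60 g. Origin: on the rod's axis at the collar's underside; z up along the rod
- short_1: short probe rod hanging in the short stand's -50 mm hole: steel stem 8 mm wide reaching 60 mm below the collar (last 6 mm tapered), brass collar 30 mm wide and 4 mm thick, round dark wooden handle 18 mm wide and 40 mm tall on it; about 60 g. Origin: on the rod's axis at the collar's underside; z up along the rod
- short_2: short probe rod hanging in the short stand's middle hole: steel stem 8 mm wide reaching 60 mm below the collar (last 6 mm tapered), brass collar 30 mm wide and 4 mm thick, round dark wooden handle 18 mm wide and 40 mm tall on it; about 60 g. Origin: on the rod's axis at the collar's underside; z up along the rod
- long_1: long probe rod hanging in the long stand's -50 mm hole: steel stem 8 mm wide reaching 110 mm below the collar (last 6 mm tapered), brass collar 30 mm wide and 4 mm thick, round dark wooden handle 18 mm wide and 56 mm tall on it; about 90 g. Origin: on the rod's axis at the collar's underside; z up along the rod
- long_2: long probe rod like long_1 (use either), in the long stand's +50 mm hole: steel stem 8 mm wide reaching 110 mm below the collar (last 6 mm tapered), brass collar 30 mm wide and 4 mm thick, round dark wooden handle 18 mm wide and 56 mm tall on it; about 90 g. Origin: on the rod's axis at the collar's underside; z up along the rod
- long_1_tip (a point): centre of the lower end of long_1's stem, 110 mm below its origin
- long_2_tip (a point): centre of the lower end of long_2's stem, 110 mm below its origin
- short_stand: wooden stand of the short rods, fixed: 160 (its x) x 50 x 125 mm tall, open rack; 15 mm top board with three 15 mm through holes along x at -50, 0, +50 mm in which rods hang on their collars. Its +50 mm hole is free. Origin: centre of its underside. Both stands look alike, either may be left or right; told apart by their rods
- long_stand: wooden stand of the long rods, fixed: 160 (its x) x 50 x 125 mm tall, open rack; 15 mm top board with three 15 mm through holes along x at -50, 0, +50 mm in which rods hang on their collars. Its middle hole is free. Origin: centre of its underside. Both stands look alike, either may be left or right; told apart by their rods
- short_stand_hole2 (a point): centre of the mouth of the short stand's free hole, at its top face (125 mm above the bench); 15 mm wide through the 15 mm board, open below down to 8 mm above the bench
- guide: probe guide, fixed: board 375 x 235 x 20 mm with a brown arched violin plate (355 mm along x, wide end to +x); over its waist a portal: aluminium crossbar 200 (its y) x 44 x 24 mm, top 125 mm above the bench, posts at y = +/-86 mm. The 18 mm bore goes straight down through the crossbar's middle. Origin: on the bench right below the bore
- guide_bore (a point): centre of the bore's mouth, at the top of the crossbar (125 mm above the bench); the bore runs 24 mm down from here
- guide_target (a point): the point on the crown of the violin plate right below the bore, 85 mm below the bore's mouth (40 mm above the bench)
- glue_jar: a lidded glass glue jar, 60 mm wide and 85 mm tall, a bystander; origin at its underside
- mug: a blue mug, 76 mm wide and 90 mm tall, handle at its +y, a bystander; origin at its underside
- chisel: a wooden-handled hand tool 190 mm long, lying along its x, a bystander; origin at its underside
- brush: a flat wooden brush 180 mm long, lying along its x, a bystander; origin at its underside
- block_plane: a small brass hand plane, 100 x 34 x 40 mm, a bystander; origin at its underside
- cork_block: a cork sanding block, 80 x 50 x 35 mm, a bystander; origin at its underside
- clamp: a steel bar clamp lying flat, about 240 x 75 x 20 mm, a bystander; origin at its underside

How it is judged:
On the way, in this order (a step that is already met when the one before it is completed fails the run):
1. the short rod from the guide hangs, let go, in the free hole of the short rods' stand (horizontal distance between short_stray and short_stand_hole2 below 0.005 m and z of short_stray in the frame of short_stand_hole2 between -0.003 and 0.003 m and angle between short_stray's own z axis and vertical below 0.08 rad and contact force between short_stray and the fingers below 0.05 N and linear speed of short_stray below 0.02 m/s), for 0.2 s.
2. a long rod's tip has come out below the guide bore (((horizontal distance between long_1_tip and guide_bore below 0.005 m and z of long_1_tip in the frame of guide_bore below -0.024 m) or (horizontal distance between long_2_tip and guide_bore below 0.005 m and z of long_2_tip in the frame of guide_bore below -0.024 m))), for 0.2 s.
At the end, for the whole second after the job is handed in: Short rod released in the short stand's free hole (within 5 mm, on its collar). One long rod held still: tip within 4 mm of the bore axis, 3 to 18 mm above the plate, collar within 5 mm of the axis, touching neither guide nor plate. Other rods moved under 15 mm, bystanders under 30 mm (all of step 1 and ((horizontal distance between long_1_tip and guide_bore below 0.004 m and horizontal distance between long_1 and guide_bore below 0.005 m and z of long_1_tip in the frame of guide_target between 0.003 and 0.018 m and contact force between long_1 and guide below 0.1 N and contact force between long_1 and the fingers above 1 N and linear speed of long_1 below 0.02 m/s and distance of long_2 from where it was at the start of the episode below 0.015 m) or (horizontal distance between long_2_tip and guide_bore below 0.004 m and horizontal distance between long_2 and guide_bore below 0.005 m and z of long_2_tip in the frame of guide_target between 0.003 and 0.018 m and contact force between long_2 and guide below 0.1 N and contact force between long_2 and the fingers above 1 N and linear speed of long_2 below 0.02 m/s and distance of long_1 from where it was at the start of the episode below 0.015 m)) and distance of each of short_1, short_2 from where it was at the start of the episode below 0.015 m and distance of each of glue_jar, mug, chisel, brush, block_plane, cork_block, clamp from where it was at the start of the episode below 0.03 m); the arm keeps its last pose, push and grip.
It fails at once if a long rod touches the guide, its bore or the violin plate (contact force between any of long_1, long_2 and guide above 0.3 N).
It fails at once if another rod is pulled from its place or a bystander is disturbed (distance of any of short_1, short_2 from where it was at the start of the episode above 0.015 m or distance of any of glue_jar, mug, chisel, brush, block_plane, cork_block, clamp from where it was at the start of the episode above 0.03 m).
It also fails if it takes over 67 s, if anything falls off the work surface, if the arm or the gripper's body presses on something with over 40 N, if the wrist force passes 120 N, or if a joint passes its speed limit or range.

ROBOT

A 6-joint arm with a two-finger parallel gripper is mounted at the origin on the work surface. World frame = base frame: x ahead of the robot, y to its left, z up, the work surface at z = 0. Lengths are in m, angles in rad, forces in N, time in s.
With the tool pointing down it reaches from about 0.375 to 0.975 m from the base axis. Payload 3.8 kg.
Tool frame: the origin (TCP) lies on the mounting face of the last link; the fingertips stand 173 mm ahead of it and the grasp point (between the pads) lies 155 mm ahead of it (bot.hold_point_z is the distance from the TCP to the grasp point, in m); z points along the fingers, y is the line along which they close (so a half turn about z gives the same grasp; the last joint's range is limited). The gripper opens to 85 mm and grips with 20 to 120 N. Pads are 22 mm wide; open, the fingers measure 114 mm over their backs; the gripper's body (76 mm by 85 mm) begins 54 mm behind the grasp point. The pads swing forward as they close: fully open they stand 13 mm farther back than shut.
Start: joints at [1.278, 0.264, 1.604, -0, 1.274, -0.037], TCP at [0.171, 0.653, 0.405] pointing down, gripper open.
Joint ranges: [-2.63, 2.63], [-0.94, 2.18], [0.31, 2.57], [-1.31, 4.45], [0, 2.66], [-2.55, 2.55]. Speed limits (rad/s): [2.57, 2.57, 3.14, 3.14, 3.14, 3.14].

INTERFACE

Orientations are given as a rotation vector (axis times angle).
In Python, from workcell import bot, optics gives the robot as it stands.
- The arm moves only by the shell command python3 -m jog 'ROWS' [OPENING] [FORCE]. ROWS is JSON, a list of rows, each an object of numbers: "dx", "dy", "dz": the shift along the tool's x, y, z in mm; "ax", "ay", "az": the turn, a rotation vector about the tool's x, y, z in degrees. A call has 1 to 20 rows; each row shifts and turns the commanded pose from where the row before left it, along the tool's axes as they then stand; what a row does not reach is not made up. A row lasts 1/12 s, in which the tool goes at most 41.7 mm and 7.16 degrees, less where a joint would pass 70% of its speed; a pose out of reach is approached as far as the arm can. A call with a gripper value outside its range is refused whole. OPENING is the opening, from 0 (shut) to 1 (fully open), set as the call begins (- or left out, the last holds). The fingers move at their own pace and stop on an object; FORCE is the grip in N (left out, the last holds). Time passes only in rows, so rows that do not move let the fingers close. It gives the time, the measured TCP pose, the force, the opening and the grip force at its end, in the units of the state.
- bot.read_state(): the state, without advancing time (a new reading comes with each control period).
- optics.read_camera(name): name is "scene" or "top" or "wrist"; returns a dict with "img" (480x640x3 uint8, red, green, blue), "vertical_fov" (degrees; the focal length in pixels is half the picture's height over the tangent of half this angle, whatever the lens; pixels are square), "cx", "cy" (the principal point, pixels), "k1" (the pictures are not rectified: a ray, as slopes to the right and down, at radius r is drawn at 1 + k1 r^2 times it, then the intrinsics apply), "R" (3x3) and "t" (3): a world point X has camera coordinates R X + t; the wrist camera has in their place "tool_from_camera" (4x4, takes a point from camera to tool coordinates, whose origin is the TCP and whose axes are the flange's). Camera axes: x right, y down, z forward; pixel columns grow to the right and rows downward; lengths in m; the calibration is good to about 2 mm. A picture is of the moment at which its call begins: read the wrist's pose just before it. There is no depth.
- bot.finish_job(): hands the job in; it is judged then, once.
The state is a dict: "time": time; "q": joint angles; "joint_vel": joint speeds; "joint_torque": joint torques, N m; "tool_pos": TCP position; "tcp_rot": TCP orientation; "wrist_force": force on the tool from outside, world axes, zero at the start; "torque": the same for the moment, N m; "width": opening from 0.0 (shut) to 1.0 (fully open); "grip_force": force on a finger pad.
Only numpy, scipy, OpenCV 4.12 (cv2) and the standard library are available. Lean on these libraries where they do the work, as an engineer would, in place of code of your own. Each camera call takes 0.05 s, during which the arm holds its last target. There are 200 camera calls.

## Working session

There is one attempt and no reset: what is moved stays moved. The work goes in short steps, Python scripts to look and compute and a shell command to move; the robot and the scene stay as the last step left them, time stands still between calls to the robot, and variables do not carry over. Pictures are saved under pics/ and viewed, at most 10 in all, crops included, and the job is handed in when it is done.

```bash
ls; mkdir -p pics; cat > h.py <<'E'
import numpy as np, cv2
from scipy.spatial.transform import Rotation as Ro
from workcell import bot, optics
def shot(name, fn):
    s=bot.read_state(); c=optics.read_camera(name)
    cv2.imwrite(f'pics/{fn}.png', c['img'][:,:,::-1])
    T=None
    if name=='wrist':
        B=np.eye(4); B[:3,:3]=Ro.from_rotvec(s['tcp_rot']).as_matrix(); B[:3,3]=s['tool_pos']
        W=B@np.array(c['tool_from_camera']); R=W[:3,:3].T; t=-R@W[:3,3]
    else: R,t=np.array(c['R']),np.array(c['t'])
    f=240/np.tan(np.radians(c['vertical_fov'])/2)
    np.savez(f'pics/{fn}.npz',R=R,t=t,f=f,cx=c['cx'],cy=c['cy'],k1=c['k1'])
def ray(fn,u,v):
    d=np.load(f'pics/{fn}.npz'); x,y=(u-d['cx'])/d['f'],(v-d['cy'])/d['f']
    K=np.array([[d['f'],0,d['cx']],[0,d['f'],d['cy']],[0,0,1]])
    p=cv2.undistortPoints(np.array([[[u,v]]],float),K,np.array([d['k1'],0,0,0,0],float))[0,0]
    w=d['R'].T@np.array([p[0],p[1],1]); o=-d['R'].T@d['t']
    return o,w/np.linalg.norm(w)
def atz(fn,u,v,z):
    o,w=ray(fn,u,v); return o+w*(z-o[2])/w[2]
def tri(*obs):
    A=np.zeros((3,3));b=np.zeros(3);L=[ray(*o) for o in obs]
    for o,w in L:
        P=np.eye(3)-np.outer(w,w);A+=P;b+=P@o
    X=np.linalg.solve(A,b)
    return X,[float(np.linalg.norm((np.eye(3)-np.outer(w,w))@(X-o))*1000) for o,w in L]
def proj(fn,X):
    d=np.load(f'pics/{fn}.npz'); K=np.array([[d['f'],0,d['cx']],[0,d['f'],d['cy']],[0,0,1]],float)
    return cv2.projectPoints(np.array([X],float),cv2.Rodrigues(d['R'])[0],d['t'],K,np.array([d['k1'],0,0,0,0],float))[0][0,0]
E
python3 - <<'E'
from h import *
s=bot.read_state();print(s)
for n in('scene','top'):
    shot(n,n+'0'); d=np.load(f'pics/{n}0.npz'); print(n,-d['R'].T@d['t'],d['R'],d['f'],d['k1'])
shot('wrist','w0')
E
```

```text
pics
{'time': 0.0, 'q': array([ 1.27811022e+00,  2.64759139e-01,  1.60540894e+00,  9.59294064e-06,
        1.27367308e+00, -3.68907024e-02]), 'joint_vel': array([ 1.10352109e-03, -2.59502624e-03, -1.25679804e-03,  2.09771734e-03,
       -6.86500197e-05,  1.17167929e-03]), 'joint_torque': array([ 1.52435400e-04, -5.15105546e+01, -3.67318797e+01,  7.66373631e-06,
        1.29669457e-02, -6.56239969e-07]), 'tool_pos': array([0.17067824, 0.65270325, 0.40333867]), 'tcp_rot': array([-0.40066389, -3.11555556,  0.00348133]), 'wrist_force': array([-0.40134651, -0.56951562,  0.45557792]), 'torque': array([-0.02854087,  0.00811254, -0.00800981]), 'grip_force': 0.0, 'width': 1.0009145942324142}
scene [1.34803159 0.37203848 1.22096591] [[-0.42368909  0.90564835  0.01698897]
 [ 0.704673    0.34133555 -0.62203377]
 [-0.5691428  -0.25157725 -0.78280608]] 549.2293335656731 0.03680404986874884
top [0.4535457  0.02147123 1.42282597] [[ 0.02258897 -0.9996408   0.01442234]
 [-0.99805618 -0.02338658 -0.05776624]
 [ 0.05808277 -0.01308942 -0.99822596]] 435.2160482649174 -0.02424240737264255
```

View pics/top0.png

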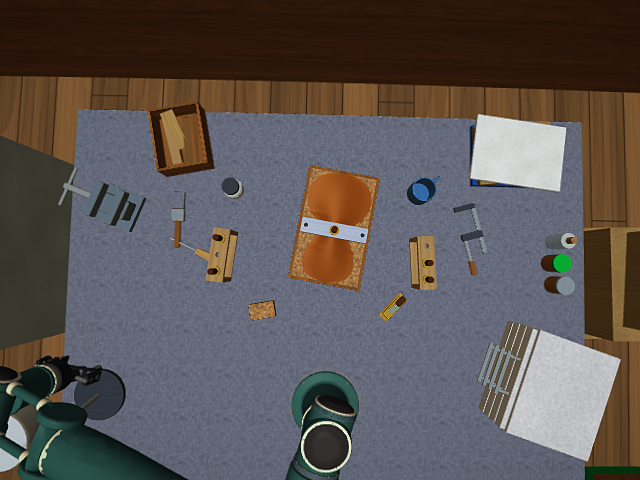

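View pics/scene0.png

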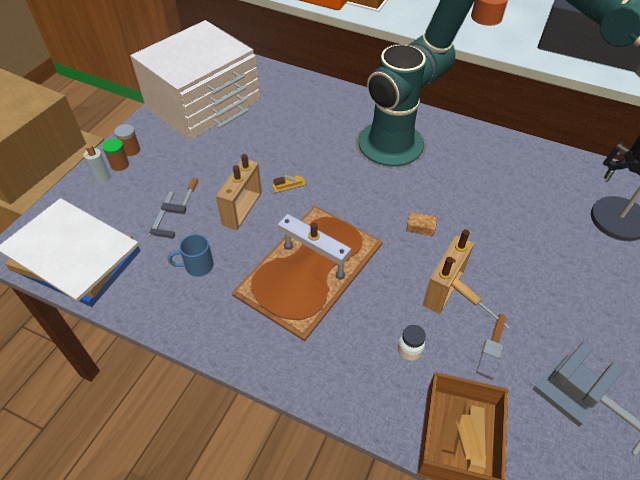

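```bash
python3 - <<'E'
from h import *
for n,u,v,z in [('bore',334,230,.169),('freehole',426,244,.125),('s2',430,264,.169),('s1',432,282,.169),('longA',216,233,.185),('longB',211,261,.185)]:
    print(n,atz('top0',u,v,z).round(3))
w=cv2.imread('pics/top0.png');a=cv2.resize(w[190:310,380:480],None,fx=4,fy=4,interpolation=2);b=cv2.resize(w[190:310,180:270],None,fx=4,fy=4,interpolation=2)
cv2.imwrite('pics/c1.png',np.hstack([b,a]))
c=optics.read_camera('wrist');print(np.array(c['tool_from_camera']).round(3),c['vertical_fov'],Ro.from_rotvec(bot.read_state()['tcp_rot']).as_matrix().round(3))
E
```

```text
bore [ 0.549 -0.013  0.169]
freehole [ 0.516 -0.291  0.125]
s2 [ 0.457 -0.293  0.169]
s1 [ 0.405 -0.299  0.169]
longA [0.531 0.323 0.185]
longB [0.451 0.334 0.185]
[[ 0.001 -0.961 -0.276  0.07 ]
 [ 1.     0.001 -0.001  0.001]
 [ 0.001 -0.276  0.961  0.031]
 [ 0.     0.     0.     1.   ]] 68.06656273108862 [[-0.967  0.253 -0.   ]
 [ 0.253  0.967 -0.001]
 [ 0.    -0.001 -1.   ]]
```

View pics/c1.png

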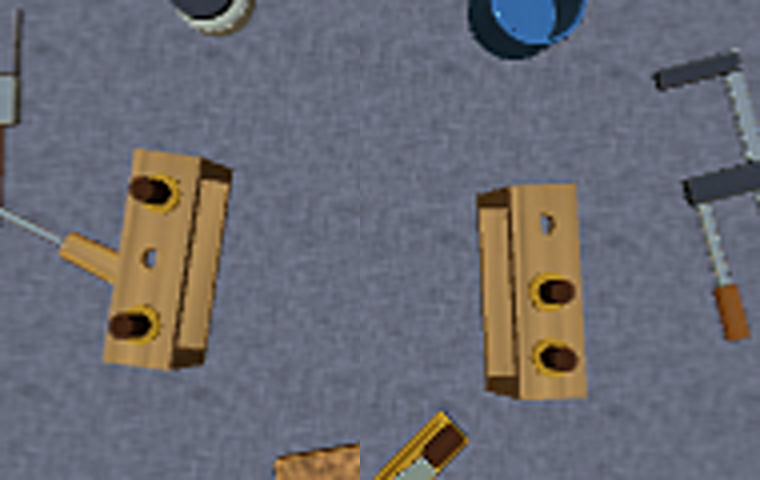

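```bash
python3 -m jog '[{"dx":-32,"dy":-22},{"dx":-32,"dy":-22},{"dx":-32,"dy":-22},{"dx":-32,"dy":-22},{"dx":-32,"dy":-22},{"dx":-32,"dy":-22},{"dx":-32,"dy":-22},{"dx":-32,"dy":-22},{"dx":-32,"dy":-22},{"dx":-32,"dy":-22},{"dx":-32,"dy":-22},{"dx":0},{"dx":0},{"dx":0}]'
python3 -c "
from h import *
shot('wrist','L1')"
python3 -m jog '[{"dx":-30,"dy":-22},{"dx":-30,"dy":-22},{"dx":-25},{"dx":0},{"dx":0},{"dx":0}]'
python3 -c "
from h import *
shot('wrist','L2')"
python3 -m jog '[{"dx":-6,"dy":-36},{"dx":-6,"dy":-36},{"dx":-6,"dy":-36},{"dx":-6,"dy":-36},{"dx":-6,"dy":-36},{"dx":-6,"dy":-36},{"dx":-6,"dy":-36},{"dx":0},{"dx":0},{"dx":0}]'
python3 -c "
from h import *
shot('wrist','B1')
a,b=[cv2.imread(f'pics/{n}.png') for n in('L1','L2')]
cv2.imwrite('pics/L12.png',cv2.resize(np.vstack([a,b]),None,fx=.6,fy=.6,interpolation=cv2.INTER_AREA))
print(bot.read_state()['tool_pos'])"
```

```text
[0.17077117 0.65296784 0.40437866]invalid input
invalid input
invalid input
```

View pics/L12.png

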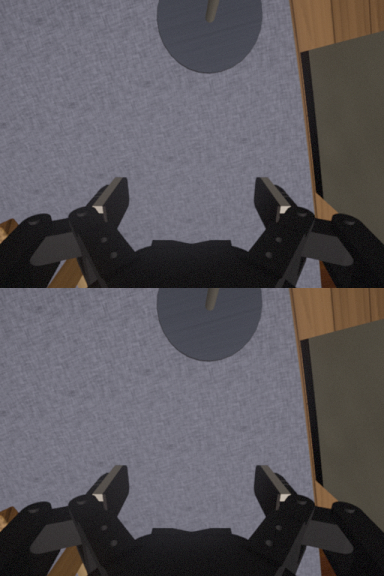

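View pics/B1.png

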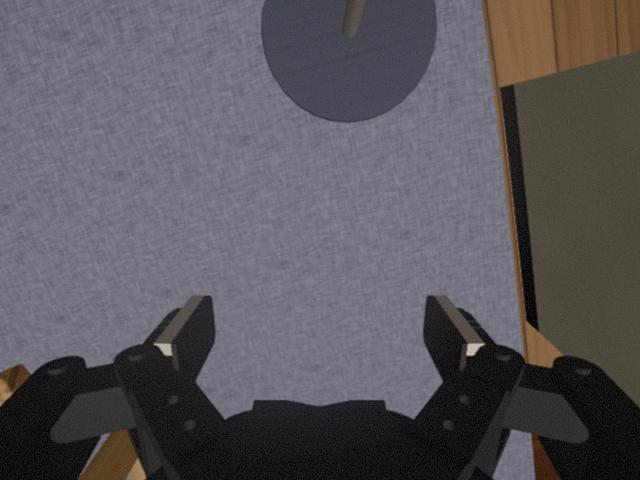

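The arm did not move (rows refused); the pictures show only the start view: table, round pedestal at (345,30), open fingers at (200,330) and (440,330). I'll retry with full rows.

```bash
python3 -m jog '[{"dx":-32,"dy":-22,"dz":0,"ax":0,"ay":0,"az":0}]'; python3 -m jog '[{"dx":-32,"dy":-22}]' - -; python3 -m jog '[{"dx":-32.0,"dy":-22.0}]' 1.0; python3 -m jog --help | head -20
```

```text
time: 0.43
tool_pos: [0.1932, 0.6266, 0.4044]
tcp_rot: [-0.394, -3.114, -0.005]
wrist_force: [1.8, -0.8, 0.1]
width: 1.0
grip_force: 0.0invalid input
invalid input
invalid input: not JSON, or not a number
```

```bash
python3 -m jog '[{"dx":-32,"dy":-22,"dz":0,"ax":0,"ay":0,"az":0},{"dx":-32,"dy":-22,"dz":0,"ax":0,"ay":0,"az":0},{"dx":-32,"dy":-22,"dz":0,"ax":0,"ay":0,"az":0},{"dx":-32,"dy":-22,"dz":0,"ax":0,"ay":0,"az":0},{"dx":-32,"dy":-22,"dz":0,"ax":0,"ay":0,"az":0},{"dx":-32,"dy":-22,"dz":0,"ax":0,"ay":0,"az":0},{"dx":-32,"dy":-22,"dz":0,"ax":0,"ay":0,"az":0},{"dx":-32,"dy":-22,"dz":0,"ax":0,"ay":0,"az":0},{"dx":-32,"dy":-22,"dz":0,"ax":0,"ay":0,"az":0},{"dx":-32,"dy":-22,"dz":0,"ax":0,"ay":0,"az":0},{"dx":0,"dy":0,"dz":0,"ax":0,"ay":0,"az":0},{"dx":0,"dy":0,"dz":0,"ax":0,"ay":0,"az":0},{"dx":0,"dy":0,"dz":0,"ax":0,"ay":0,"az":0}]'
python3 -c "
from h import *
shot('wrist','L1')"
python3 -m jog '[{"dx":-30,"dy":-22,"dz":0,"ax":0,"ay":0,"az":0},{"dx":-30,"dy":-22,"dz":0,"ax":0,"ay":0,"az":0},{"dx":0,"dy":0,"dz":0,"ax":0,"ay":0,"az":0},{"dx":0,"dy":0,"dz":0,"ax":0,"ay":0,"az":0},{"dx":0,"dy":0,"dz":0,"ax":0,"ay":0,"az":0}]'
python3 -c "
from h import *
shot('wrist','L2')
a,b=[cv2.imread(f'pics/{n}.png') for n in('L1','L2')]
cv2.imwrite('pics/L12b.png',np.hstack([a[:,120:520],b[:,120:520]]))"
```

```text
time: 1.52
tool_pos: [0.4501, 0.3298, 0.4047]
tcp_rot: [-0.402, -3.115, -0.001]
wrist_force: [-0.4, 0.0, 1.0]
width: 1.0
grip_force: 0.0
time: 1.98
tool_pos: [0.4963, 0.2732, 0.4045]
tcp_rot: [-0.399, -3.115, -0.001]
wrist_force: [0.4, 0.9, 0.8]
width: 0.999
grip_force: 0.0
```

View pics/L12b.png

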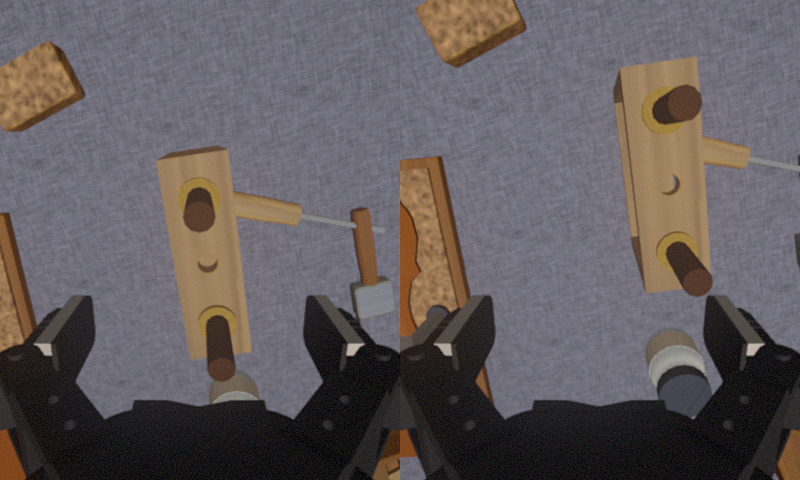

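L1 (left): handle tops at crop (199,216) and (221,369), collars (200,200), (218,326), free middle hole (207,263); L2 (right): tops (684,103), (697,281), collars (668,110), (680,252), hole (669,184).

```bash
python3 -c "
from h import *
print('hole',tri(('L1',327,263),('L2',389,184)))
print('topN',tri(('L1',319,216),('L2',404,103)))
print('topF',tri(('L1',341,369),('L2',417,281)))
print('colN',tri(('L1',320,200),('L2',388,110)),'colF',tri(('L1',338,326),('L2',400,252)))
"
python3 -m jog '[{"dx":0,"dy":-36,"dz":0,"ax":0,"ay":0,"az":0},{"dx":0,"dy":-36,"dz":0,"ax":0,"ay":0,"az":0},{"dx":0,"dy":-36,"dz":0,"ax":0,"ay":0,"az":0},{"dx":0,"dy":-36,"dz":0,"ax":0,"ay":0,"az":0},{"dx":0,"dy":-36,"dz":0,"ax":0,"ay":0,"az":0},{"dx":0,"dy":-36,"dz":0,"ax":0,"ay":0,"az":0},{"dx":0,"dy":-36,"dz":0,"ax":0,"ay":0,"az":0},{"dx":0,"dy":0,"dz":0,"ax":0,"ay":0,"az":0},{"dx":0,"dy":0,"dz":0,"ax":0,"ay":0,"az":0},{"dx":0,"dy":0,"dz":0,"ax":0,"ay":0,"az":0}]'
python3 -c "
from h import *
shot('wrist','B1')"
python3 -m jog '[{"dx":-20,"dy":-30,"dz":0,"ax":0,"ay":0,"az":0},{"dx":-20,"dy":-30,"dz":0,"ax":0,"ay":0,"az":0},{"dx":-20,"dy":0,"dz":0,"ax":0,"ay":0,"az":0},{"dx":0,"dy":0,"dz":0,"ax":0,"ay":0,"az":0},{"dx":0,"dy":0,"dz":0,"ax":0,"ay":0,"az":0},{"dx":0,"dy":0,"dz":0,"ax":0,"ay":0,"az":0}]'
python3 -c "
from h import *
shot('wrist','B2')"
python3 -m jog '[{"dx":12,"dy":-36,"dz":0,"ax":0,"ay":0,"az":-4},{"dx":12,"dy":-36,"dz":0,"ax":0,"ay":0,"az":-4},{"dx":12,"dy":-36,"dz":0,"ax":0,"ay":0,"az":-4},{"dx":12,"dy":-36,"dz":0,"ax":0,"ay":0,"az":-4},{"dx":12,"dy":-36,"dz":0,"ax":0,"ay":0,"az":-3},{"dx":12,"dy":-36,"dz":0,"ax":0,"ay":0,"az":0},{"dx":0,"dy":0,"dz":0,"ax":0,"ay":0,"az":0},{"dx":0,"dy":0,"dz":0,"ax":0,"ay":0,"az":0},{"dx":0,"dy":0,"dz":0,"ax":0,"ay":0,"az":0}]'

```

```text
hole (array([0.47213803, 0.33112233, 0.12456982]), [0.00808240526238011, 0.008082405262372564])
topN (array([0.42349744, 0.33768832, 0.18249227]), [0.004277190706667359, 0.004277190706723009])
topF (array([0.52031926, 0.32629395, 0.18499819]), [0.22935834800194663, 0.2293583480020669])
colN (array([0.42367532, 0.33857915, 0.13308059]), [0.2616664006185296, 0.26166640061855134]) colF (array([0.51931039, 0.32740948, 0.13532939]), [0.007385907669702484, 0.007385907669724099])
time: 2.87
tool_pos: [0.4332, 0.0293, 0.4049]
tcp_rot: [0.4, 3.115, 0.002]
wrist_force: [0.9, -0.3, -0.1]
width: 1.004
grip_force: 0.0
time: 3.42
tool_pos: [0.4762, -0.0435, 0.4042]
tcp_rot: [-0.397, -3.115, -0.001]
wrist_force: [-0.1, 0.7, -0.6]
width: 0.995
grip_force: 0.0
time: 4.22
tool_pos: [0.3867, -0.2518, 0.4045]
tcp_rot: [0.119, -3.139, -0.002]
wrist_force: [-0.5, 0.5, 1.1]
width: 0.995
grip_force: 0.0
```

```bash
python3 -c "
from h import *
shot('wrist','S1')"
python3 -m jog '[{"dx":-30,"dy":-10,"dz":0,"ax":0,"ay":0,"az":0},{"dx":-30,"dy":-20,"dz":0,"ax":0,"ay":0,"az":0},{"dx":-20,"dy":-20,"dz":0,"ax":0,"ay":0,"az":0},{"dx":0,"dy":0,"dz":0,"ax":0,"ay":0,"az":0},{"dx":0,"dy":0,"dz":0,"ax":0,"ay":0,"az":0},{"dx":0,"dy":0,"dz":0,"ax":0,"ay":0,"az":0}]'
python3 -c "
from h import *
shot('wrist','S2')
I=lambda n:cv2.imread(f'pics/{n}.png')
for n in('B1','B2','S1','S2'): print(n,[proj(n,X).round() for X in([.549,-.013,.15],[.516,-.293,.125],[.46,-.293,.15])])
o=np.full((600,800,3),0,np.uint8)
for k,n in enumerate(('B1','B2','S1','S2')):
  u,v=proj(n,[.549,-.013,.15] if k<2 else [.496,-.293,.14]); x0=int(np.clip(u-200,0,240));y0=int(np.clip(v-150,0,180)); print(n,x0,y0)
  o[300*(k//2):300*(k//2)+300,400*(k%2):400*(k%2)+400]=I(n)[y0:y0+300,x0:x0+400]
cv2.imwrite('pics/BS.png',o)
"
```

```text
time: 4.77
tool_pos: [0.4706, -0.2948, 0.4042]
tcp_rot: [0.123, -3.138, -0.002]
wrist_force: [0.3, 0.5, 0.9]
width: 1.001
grip_force: 0.0
B1 [array([302., 400.]), array([-10., 410.]), array([-72., 376.])]
B2 [array([385., 331.]), array([ 38., 354.]), array([-23., 309.])]
S1 [array([590., 453.]), array([256., 381.]), array([252., 339.])]
S2 [array([674., 371.]), array([315., 294.]), array([321., 231.])]
B1 102 180
B2 184 180
S1 53 180
S2 117 126
```

View pics/BS.png

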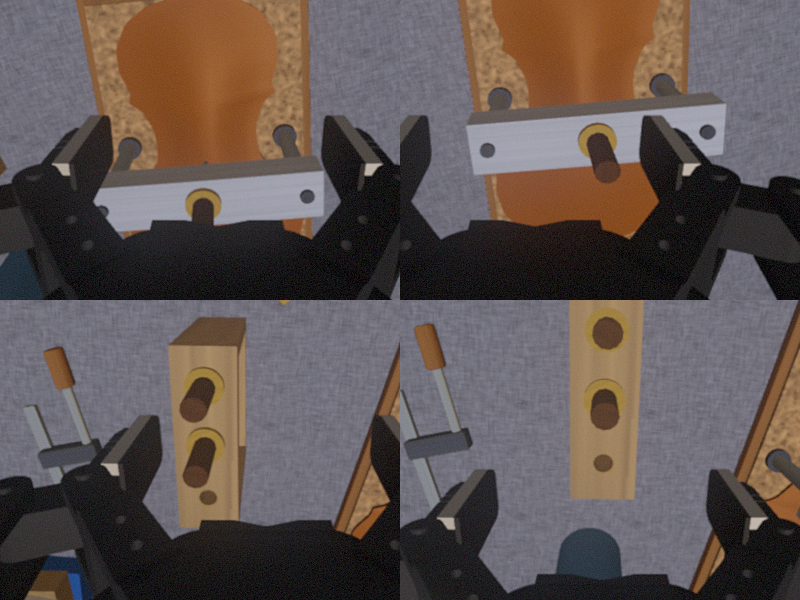

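B1 (top-left): collar (203,204), post bolts (103,212), (307,197). B2: collar (598,142), handle top (607,168), bolts (487,150), (707,132). S1: free hole (208,498), tops (194,408), (198,475). S2: free hole (604,463), tops (607,332), (605,415).

```bash
python3 -c "
from h import *
bl=tri(('B1',205,392),('B2',271,330));br=tri(('B1',409,377),('B2',491,312))
print('bolts',bl,br,'mid',(bl[0]+br[0])/2,'sep',np.linalg.norm(bl[0]-br[0]))
for n,a,b in(('B1',(205,392),(409,377)),('B2',(271,330),(491,312))): print(n,(atz(n,*a,.125)+atz(n,*b,.125))/2)
print('collar',tri(('B1',305,384),('B2',382,322)),'z129',atz('B1',305,384,.129),atz('B2',382,322,.129)); print('top',atz('B2',391,348,.169))
print('freehole',tri(('S1',261,378),('S2',321,289)),atz('S2',321,289,.125))
print('s1top',tri(('S1',247,288),('S2',324,158)),'s2top',tri(('S1',251,355),('S2',322,241)))
"
```

```text
bolts (array([ 0.54296635, -0.09880854,  0.12250443]), [0.685906463335417, 0.6859064633353947]) (array([0.5683653 , 0.07169975, 0.12687038]), [0.27848769409467566, 0.2784876940946554]) mid [ 0.55566583 -0.01355439  0.1246874 ] sep 0.1724448985117724
B1 [ 0.55606611 -0.01255981  0.125     ]
B2 [ 0.55512206 -0.01305105  0.125     ]
collar (array([ 0.55428051, -0.01258225,  0.12671753]), [0.6254361637421125, 0.6254361637420722]) z129 [ 0.55183754 -0.01221837  0.129     ] [ 0.55358084 -0.01241575  0.129     ]
top [ 0.55020582 -0.01256684  0.169     ]
freehole (array([ 0.51115283, -0.2889263 ,  0.12649711]), [0.07362665586299465, 0.07362665586319761]) [ 0.51186339 -0.28879794  0.125     ]
s1top (array([ 0.41262494, -0.29494406,  0.16645477]), [0.48684365886135694, 0.48684365886138026]) s2top (array([ 0.46249291, -0.29182079,  0.16496022]), [0.7218637163635753, 0.7218637163636321])
```

```bash
python3 -m jog '[{"dx":-12.8,"dy":34.4,"dz":0,"ax":0,"ay":0,"az":0},{"dx":-12.8,"dy":34.4,"dz":0,"ax":0,"ay":0,"az":0},{"dx":-12.8,"dy":34.4,"dz":0,"ax":0,"ay":0,"az":0},{"dx":-12.8,"dy":34.4,"dz":0,"ax":0,"ay":0,"az":0},{"dx":-12.8,"dy":34.4,"dz":0,"ax":0,"ay":0,"az":0},{"dx":-12.8,"dy":34.4,"dz":0,"ax":0,"ay":0,"az":0},{"dx":-12.8,"dy":34.4,"dz":0,"ax":0,"ay":0,"az":0},{"dx":-12.8,"dy":34.4,"dz":0,"ax":0,"ay":0,"az":0},{"dx":0,"dy":0,"dz":0,"ax":0,"ay":0,"az":0},{"dx":0,"dy":0,"dz":24,"ax":0,"ay":0,"az":0},{"dx":0,"dy":0,"dz":0,"ax":0,"ay":0,"az":0},{"dx":0,"dy":0,"dz":0,"ax":0,"ay":0,"az":0}]'
python3 -c "
from h import *
shot('wrist','G1')
s=bot.read_state();R=Ro.from_rotvec(s['tcp_rot']).as_matrix();print(s['tool_pos'],R.round(4))
for X in([.552,-.0124,.169],[.5535,-.0124,.129],[.5556,-.013,.125]): print(proj('G1',X).round(),((np.array(X)-s['tool_pos'])@R*1000).round(1))
cv2.imwrite('pics/G1c.png',cv2.resize(cv2.imread('pics/G1.png')[180:480,160:480],None,fx=1.8,fy=1.8))
print(bot.hold_point_z)"
```

```text
time: 5.82
tool_pos: [0.55, -0.014, 0.3794]
tcp_rot: [0.12, -3.135, -0.0]
wrist_force: [-0.4, 0.9, 0.9]
width: 0.995
grip_force: 0.0
[ 0.55062234 -0.01444595  0.38056444] [[-9.971e-01 -7.570e-02 -1.500e-03]
 [-7.570e-02  9.971e-01  0.000e+00]
 [ 1.500e-03  1.000e-04 -1.000e+00]]
[320. 275.] [ -1.9   1.9 211.6]
[320. 255.] [ -3.4   1.8 251.6]
[318. 256.] [ -5.5   1.  255.6]
0.1547
```

View pics/G1c.png

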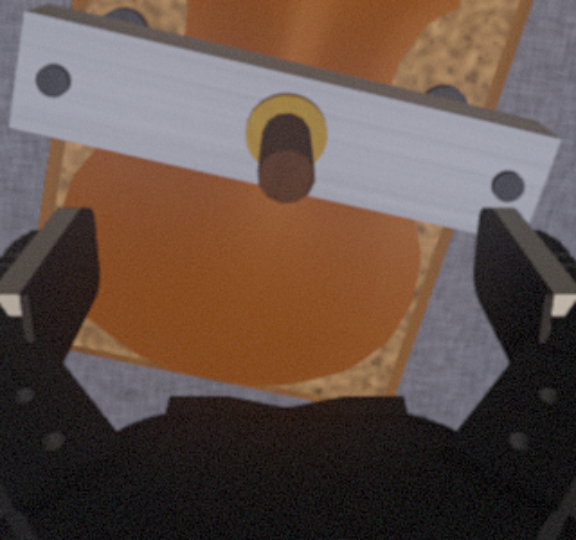

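The crop shows bolts at (53,80) and (508,185), handle top (286,176), collar (287,133).

```bash
python3 -c "
from h import *
f=lambda u,v,z:atz('G1',160+u/1.8,180+v/1.8,z).round(4)
print('bore',(f(53,80,.125)+f(508,185,.125))/2,'top',f(286,176,.169),'col',f(287,133,.129))
s=bot.read_state();R=Ro.from_rotvec(s['tcp_rot']).as_matrix()
print(s['tool_pos'],(f(286,176,.169)-s['tool_pos'])@R*1000)"
```

```text
bore [ 0.55475 -0.0128   0.125  ] top [ 0.5534 -0.0129  0.169 ] col [ 0.553  -0.0125  0.129 ]
[ 0.55062234 -0.01444595  0.38056444] [ -3.21126429   1.30181527 211.55994853]
```

```bash
python3 -m jog '[{"dx":-3,"dy":1.3,"dz":24,"ax":0,"ay":0,"az":0},{"dx":0,"dy":0,"dz":24,"ax":0,"ay":0,"az":0},{"dx":0,"dy":0,"dz":24,"ax":0,"ay":0,"az":0},{"dx":0,"dy":0,"dz":0,"ax":0,"ay":0,"az":0},{"dx":0,"dy":0,"dz":0,"ax":0,"ay":0,"az":0}]' && python3 -m jog '[{"dx":0,"dy":0,"dz":0,"ax":0,"ay":0,"az":0},{"dx":0,"dy":0,"dz":0,"ax":0,"ay":0,"az":0},{"dx":0,"dy":0,"dz":0,"ax":0,"ay":0,"az":0},{"dx":0,"dy":0,"dz":0,"ax":0,"ay":0,"az":0},{"dx":0,"dy":0,"dz":0,"ax":0,"ay":0,"az":0},{"dx":0,"dy":0,"dz":0,"ax":0,"ay":0,"az":0},{"dx":0,"dy":0,"dz":0,"ax":0,"ay":0,"az":0},{"dx":0,"dy":0,"dz":0,"ax":0,"ay":0,"az":0},{"dx":0,"dy":0,"dz":0,"ax":0,"ay":0,"az":0},{"dx":0,"dy":0,"dz":0,"ax":0,"ay":0,"az":0}]' 0 40
```

```text
time: 6.28
tool_pos: [0.5539, -0.0135, 0.3084]
tcp_rot: [0.117, -3.137, -0.0]
wrist_force: [-0.3, -0.3, -0.4]
width: 1.001
grip_force: 0.0
time: 7.12
tool_pos: [0.5548, -0.0129, 0.3095]
tcp_rot: [-0.119, 3.138, -0.0]
wrist_force: [-1.2, -1.0, 5.4]
width: 0.194
grip_force: 39.1
```

```bash
python3 -m jog '[{"dx":0,"dy":0,"dz":-15,"ax":0,"ay":0,"az":0},{"dx":0,"dy":0,"dz":-30,"ax":0,"ay":0,"az":0},{"dx":0,"dy":0,"dz":-30,"ax":0,"ay":0,"az":0},{"dx":0,"dy":0,"dz":-25,"ax":0,"ay":0,"az":0},{"dx":0,"dy":0,"dz":0,"ax":0,"ay":0,"az":0},{"dx":7.8,"dy":-34,"dz":0,"ax":0,"ay":0,"az":0},{"dx":7.8,"dy":-34,"dz":0,"ax":0,"ay":0,"az":0},{"dx":7.8,"dy":-34,"dz":0,"ax":0,"ay":0,"az":0},{"dx":7.8,"dy":-34,"dz":0,"ax":0,"ay":0,"az":0},{"dx":7.8,"dy":-34,"dz":0,"ax":0,"ay":0,"az":0},{"dx":7.8,"dy":-34,"dz":0,"ax":0,"ay":0,"az":0},{"dx":7.8,"dy":-34,"dz":0,"ax":0,"ay":0,"az":0},{"dx":7.8,"dy":-34,"dz":0,"ax":0,"ay":0,"az":0},{"dx":0,"dy":0,"dz":0,"ax":0,"ay":0,"az":0},{"dx":0,"dy":0,"dz":0,"ax":0,"ay":0,"az":0},{"dx":0,"dy":0,"dz":0,"ax":0,"ay":0,"az":0}]'
python3 -c "
from h import *
shot('wrist','P1');shot('scene','P1s')
s=bot.read_state();R=Ro.from_rotvec(s['tcp_rot']).as_matrix();print(s['tool_pos'],R.round(4))
a=cv2.imread('pics/P1.png')[180:480,160:480]
u,v=proj('P1s',[.5115,-.289,.17]);x0,y0=int(u-60),int(v-80);print(x0,y0, proj('P1s',[.5115,-.2889,.125]))
b=cv2.imread('pics/P1s.png')[y0:y0+150,x0:x0+120]
cv2.imwrite('pics/P1c.png',np.hstack([cv2.resize(a,(480,450)),cv2.resize(b,(320,400),interpolation=cv2.INTER_CUBIC)[:450]] if 0 else [cv2.resize(a,(440,412)),cv2.resize(b,(330,412),interpolation=cv2.INTER_CUBIC)]))
from pprint import pprint
t=s['tool_pos']
for k in(.15,.16,.17): print(k,proj('P1',t+R[:,2]*k))
"
```

```text
time: 8.45
tool_pos: [0.5126, -0.2886, 0.4074]
tcp_rot: [0.118, -3.138, -0.003]
wrist_force: [-0.6, 0.4, -0.4]
width: 0.202
grip_force: 39.7
[ 0.51301365 -0.2877003   0.40799381] [[-9.97e-01 -7.68e-02 -9.00e-04]
 [-7.68e-02  9.97e-01  1.00e-03]
 [ 8.00e-04  1.10e-03 -1.00e+00]]
166 99 [228.88456176 191.37660662]
0.15 [318.87452123 330.7191593 ]
0.16 [318.86766808 317.68581418]
0.17 [318.86166207 306.27436812]
```

View pics/P1c.png

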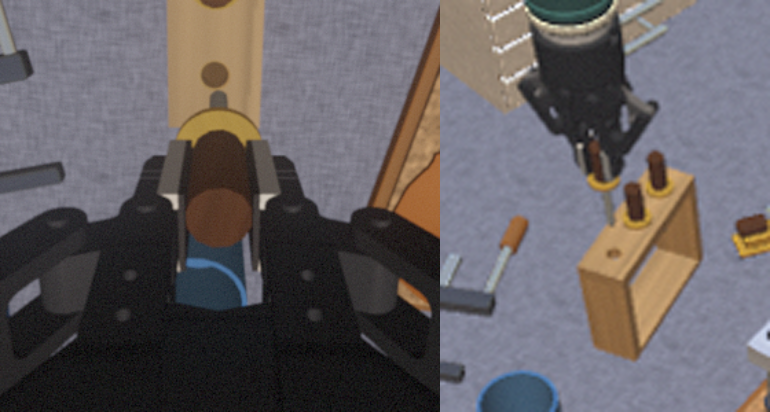

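Rod held upright: tip at crop (219,95), free hole at (215,74), handle top (219,217), collar front edge around (218,110); the scene view confirms it hangs above the hole end.

```bash
python3 -c "
from h import *
f=lambda u,v,z:atz('P1',160+u/1.375,180+v/1.3733,z).round(4)
print('hole',f(215,74,.125),'tip',f(219,97,.1645),'top',f(219,217,.408-.1835+.044))"
```

```text
hole [ 0.5117 -0.2893  0.125 ] tip [ 0.5116 -0.2873  0.1645] top [ 0.5095 -0.2877  0.2685]
```

```bash
python3 -m jog '[{"dx":0,"dy":-1.6,"dz":15,"ax":0,"ay":0,"az":0},{"dx":0,"dy":0,"dz":15,"ax":0,"ay":0,"az":0},{"dx":0,"dy":0,"dz":10,"ax":0,"ay":0,"az":0},{"dx":0,"dy":0,"dz":5,"ax":0,"ay":0,"az":0},{"dx":0,"dy":0,"dz":5,"ax":0,"ay":0,"az":0},{"dx":0,"dy":0,"dz":5,"ax":0,"ay":0,"az":0},{"dx":0,"dy":0,"dz":0,"ax":0,"ay":0,"az":0}]'; python3 -m jog '[{"dx":0,"dy":0,"dz":10,"ax":0,"ay":0,"az":0},{"dx":0,"dy":0,"dz":15,"ax":0,"ay":0,"az":0},{"dx":0,"dy":0,"dz":10,"ax":0,"ay":0,"az":0},{"dx":0,"dy":0,"dz":5,"ax":0,"ay":0,"az":0},{"dx":0,"dy":0,"dz":3,"ax":0,"ay":0,"az":0},{"dx":0,"dy":0,"dz":0,"ax":0,"ay":0,"az":0},{"dx":0,"dy":0,"dz":0,"ax":0,"ay":0,"az":0}]'
```

```text
time: 9.13
tool_pos: [0.513, -0.29, 0.3529]
tcp_rot: [0.12, -3.138, -0.001]
wrist_force: [0.0, -0.1, -0.1]
width: 0.196
grip_force: 39.7
time: 9.72
tool_pos: [0.5132, -0.2906, 0.311]
tcp_rot: [-0.119, 3.139, -0.001]
wrist_force: [-0.2, -0.4, -0.1]
width: 0.194
grip_force: 40.0
```

```bash
python3 -m jog '[{"dx":0,"dy":0,"dz":1,"ax":0,"ay":0,"az":0},{"dx":0,"dy":0,"dz":1,"ax":0,"ay":0,"az":0},{"dx":0,"dy":0,"dz":0,"ax":0,"ay":0,"az":0}]'; python3 -m jog '[{"dx":0,"dy":0,"dz":1,"ax":0,"ay":0,"az":0},{"dx":0,"dy":0,"dz":0,"ax":0,"ay":0,"az":0}]'
```

```text
time: 9.97
tool_pos: [0.5134, -0.2906, 0.3096]
tcp_rot: [-0.119, 3.138, -0.001]
wrist_force: [0.1, -0.5, 2.6]
width: 0.192
grip_force: 40.1
time: 10.13
tool_pos: [0.5133, -0.2906, 0.3095]
tcp_rot: [-0.119, 3.138, -0.002]
wrist_force: [-1.8, 1.9, 8.6]
width: 0.202
grip_force: 40.8
```

Contact at collar height. Release and go up, then check.

```bash
python3 -m jog '[{"dx":0,"dy":0,"dz":-1,"ax":0,"ay":0,"az":0},{"dx":0,"dy":0,"dz":0,"ax":0,"ay":0,"az":0},{"dx":0,"dy":0,"dz":0,"ax":0,"ay":0,"az":0},{"dx":0,"dy":0,"dz":0,"ax":0,"ay":0,"az":0},{"dx":0,"dy":0,"dz":0,"ax":0,"ay":0,"az":0},{"dx":0,"dy":0,"dz":0,"ax":0,"ay":0,"az":0},{"dx":0,"dy":0,"dz":0,"ax":0,"ay":0,"az":0},{"dx":0,"dy":0,"dz":0,"ax":0,"ay":0,"az":0},{"dx":0,"dy":0,"dz":-25,"ax":0,"ay":0,"az":0},{"dx":0,"dy":0,"dz":-30,"ax":0,"ay":0,"az":0},{"dx":0,"dy":0,"dz":-30,"ax":0,"ay":0,"az":0},{"dx":0,"dy":0,"dz":-12,"ax":0,"ay":0,"az":0},{"dx":40,"dy":0,"dz":0,"ax":0,"ay":0,"az":0},{"dx":0,"dy":0,"dz":0,"ax":0,"ay":0,"az":0},{"dx":0,"dy":0,"dz":0,"ax":0,"ay":0,"az":0}]' 1
python3 -c "
from h import *
shot('wrist','Q1');shot('scene','Q1s')
a=cv2.imread('pics/Q1.png')[60:360,160:480]
b=cv2.imread('pics/Q1s.png')[130:240,190:278]
cv2.imwrite('pics/Q1c.png',np.hstack([cv2.resize(a,(440,412)),cv2.resize(b,(330,412),interpolation=cv2.INTER_CUBIC)]))
print(proj('Q1',[.5116,-.289,.129]),proj('Q1',[.5116,-.289,.169]))"
```

```text
time: 11.38
tool_pos: [0.4718, -0.2932, 0.405]
tcp_rot: [0.117, -3.139, -0.001]
wrist_force: [0.6, 0.7, 0.5]
width: 1.001
grip_force: 0.0
[319.21596987 288.67531919] [319.28906587 314.41853902]
```

View pics/Q1c.png

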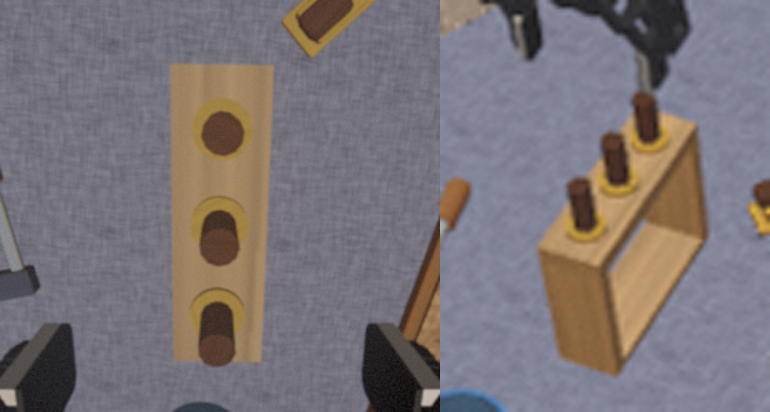

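Short rod hangs upright in the far hole, collar down (wrist crop: collars at (222,128), (219,225), (217,315)). That was my last viewed picture; from here I use image code.

```bash
python3 -m jog '[{"dx":-5.9,"dy":38.4,"dz":0,"ax":0,"ay":0,"az":0},{"dx":-5.9,"dy":38.4,"dz":0,"ax":0,"ay":0,"az":0},{"dx":-5.9,"dy":38.4,"dz":0,"ax":0,"ay":0,"az":0},{"dx":-5.9,"dy":38.4,"dz":0,"ax":0,"ay":0,"az":0},{"dx":-5.9,"dy":38.4,"dz":0,"ax":0,"ay":0,"az":0},{"dx":-5.9,"dy":38.4,"dz":0,"ax":0,"ay":0,"az":0},{"dx":-5.9,"dy":38.4,"dz":0,"ax":0,"ay":0,"az":0},{"dx":-5.9,"dy":38.4,"dz":0,"ax":0,"ay":0,"az":0},{"dx":-5.9,"dy":38.4,"dz":0,"ax":0,"ay":0,"az":0},{"dx":-5.9,"dy":38.4,"dz":0,"ax":0,"ay":0,"az":0},{"dx":-5.9,"dy":38.4,"dz":0,"ax":0,"ay":0,"az":0},{"dx":-5.9,"dy":38.4,"dz":0,"ax":0,"ay":0,"az":0},{"dx":-5.9,"dy":38.4,"dz":0,"ax":0,"ay":0,"az":0},{"dx":-5.9,"dy":38.4,"dz":0,"ax":0,"ay":0,"az":0},{"dx":-5.9,"dy":38.4,"dz":0,"ax":0,"ay":0,"az":0},{"dx":-5.9,"dy":38.4,"dz":0,"ax":0,"ay":0,"az":0},{"dx":0,"dy":0,"dz":0,"ax":0,"ay":0,"az":0},{"dx":0,"dy":0,"dz":0,"ax":0,"ay":0,"az":0},{"dx":0,"dy":0,"dz":0,"ax":0,"ay":0,"az":0}]'
python3 -c "
from h import *
# check of the detector on G1 (hand reading 318.9,277.8)
shot('wrist','F1')
def det(n,X,z):
  u,v=proj(n,X).astype(int);g=cv2.cvtColor(cv2.imread(f'pics/{n}.png'),6);a=cv2.resize(g[v-40:v+40,u-40:u+40],None,fx=4,fy=4,interpolation=2)
  d=np.load(f'pics/{n}.npz');r=4*9e-3*d['f']/(d['R']@X+d['t'])[2];print(n,'pred',u,v,'r',r/4)
  c=cv2.HoughCircles(cv2.GaussianBlur(a,(0,0),3),cv2.HOUGH_GRADIENT,1,20,param1=60,param2=12,minRadius=int(r*.85),maxRadius=int(r*1.15))
  for q in c[0][:3]: p=(u-40+q[0]/4-.375,v-40+q[1]/4-.375);print(p,q[2]/4,atz(n,*p,z))
det('G1',np.array([.553,-.0126,.169]),.169)
det('F1',np.array([.5203,.3263,.185]),.185)
s=bot.read_state();print(s['tool_pos'],s['tcp_rot'])
"
```

```text
time: 13.07
tool_pos: [0.5208, 0.3269, 0.4048]
tcp_rot: [0.121, -3.138, 0.002]
wrist_force: [0.0, 0.0, 0.2]
width: 1.001
grip_force: 0.0
G1 pred 319 277 r 16.564661057124354
(np.float64(317.75), np.float64(256.75)) 14.525 [ 0.54142024 -0.01439731  0.169     ]
F1 pred 316 263 r 15.919009515512045
(np.float64(316.25), np.float64(264.5)) 15.45 [0.52072008 0.32594529 0.185     ]
(np.float64(318.5), np.float64(242.5)) 15.45 [0.50766075 0.32620768 0.185     ]
[0.52082093 0.3260879  0.40499941] [ 1.19223221e-01 -3.13838842e+00  1.54481556e-03]
```

```bash
python3 -m jog '[{"dx":0,"dy":0,"dz":28,"ax":0,"ay":0,"az":0},{"dx":0,"dy":0,"dz":28,"ax":0,"ay":0,"az":0},{"dx":0,"dy":0,"dz":28,"ax":0,"ay":0,"az":0},{"dx":0,"dy":0,"dz":7,"ax":0,"ay":0,"az":0},{"dx":0,"dy":0,"dz":0,"ax":0,"ay":0,"az":0},{"dx":0,"dy":0,"dz":0,"ax":0,"ay":0,"az":0},{"dx":0,"dy":0,"dz":0,"ax":0,"ay":0,"az":0}]' && python3 -m jog '[{"dx":0,"dy":0,"dz":0,"ax":0,"ay":0,"az":0},{"dx":0,"dy":0,"dz":0,"ax":0,"ay":0,"az":0},{"dx":0,"dy":0,"dz":0,"ax":0,"ay":0,"az":0},{"dx":0,"dy":0,"dz":0,"ax":0,"ay":0,"az":0},{"dx":0,"dy":0,"dz":0,"ax":0,"ay":0,"az":0},{"dx":0,"dy":0,"dz":0,"ax":0,"ay":0,"az":0},{"dx":0,"dy":0,"dz":0,"ax":0,"ay":0,"az":0},{"dx":0,"dy":0,"dz":0,"ax":0,"ay":0,"az":0},{"dx":0,"dy":0,"dz":0,"ax":0,"ay":0,"az":0},{"dx":0,"dy":0,"dz":0,"ax":0,"ay":0,"az":0}]' 0 40; python3 -c "
from h import *
s=bot.read_state();print(s['tool_pos'],s['tcp_rot'],s['width'])"
```

```text
time: 13.7
tool_pos: [0.5217, 0.3263, 0.317]
tcp_rot: [-0.118, 3.136, 0.003]
wrist_force: [0.2, 0.4, 0.7]
width: 1.0
grip_force: 0.0
time: 14.53
tool_pos: [0.5208, 0.3264, 0.315]
tcp_rot: [-0.119, 3.139, 0.0]
wrist_force: [-0.6, -1.1, 2.2]
width: 0.197
grip_force: 39.0
[0.52079543 0.32639968 0.31496821] [-1.19032428e-01  3.13913441e+00  1.50470139e-04] 0.19676387598381992
```

```bash
python3 -m jog '[{"dx":0,"dy":0,"dz":-15,"ax":0,"ay":0,"az":0},{"dx":0,"dy":0,"dz":-30,"ax":0,"ay":0,"az":0},{"dx":0,"dy":0,"dz":-35,"ax":0,"ay":0,"az":0},{"dx":0,"dy":0,"dz":-35,"ax":0,"ay":0,"az":0},{"dx":0,"dy":0,"dz":-35,"ax":0,"ay":0,"az":0},{"dx":0,"dy":0,"dz":0,"ax":0,"ay":0,"az":0},{"dx":0,"dy":0,"dz":0,"ax":0,"ay":0,"az":0}]'
python3 -c "
from h import *
shot('wrist','H0')"
python3 -m jog '[{"dx":-0.8,"dy":-34,"dz":0,"ax":0,"ay":0,"az":0},{"dx":-0.8,"dy":-34,"dz":0,"ax":0,"ay":0,"az":0},{"dx":-0.8,"dy":-34,"dz":0,"ax":0,"ay":0,"az":0},{"dx":0,"dy":0,"dz":0,"ax":0,"ay":0,"az":0},{"dx":0,"dy":0,"dz":0,"ax":0,"ay":0,"az":0}]'
python3 -c "
from h import *
shot('wrist','H1')"
python3 -m jog '[{"dx":-0.8,"dy":-34,"dz":0,"ax":0,"ay":0,"az":0},{"dx":-0.8,"dy":-34,"dz":0,"ax":0,"ay":0,"az":0},{"dx":-0.8,"dy":-34,"dz":0,"ax":0,"ay":0,"az":0},{"dx":0,"dy":0,"dz":0,"ax":0,"ay":0,"az":0},{"dx":0,"dy":0,"dz":0,"ax":0,"ay":0,"az":0}]'
python3 -c "
from h import *
shot('wrist','H2')"
python3 -m jog '[{"dx":-0.9,"dy":-34.5,"dz":0,"ax":0,"ay":0,"az":0},{"dx":-0.9,"dy":-34.5,"dz":0,"ax":0,"ay":0,"az":0},{"dx":-0.9,"dy":-34.5,"dz":0,"ax":0,"ay":0,"az":0},{"dx":-0.9,"dy":-33.5,"dz":0,"ax":0,"ay":0,"az":0},{"dx":0,"dy":0,"dz":0,"ax":0,"ay":0,"az":0},{"dx":0,"dy":0,"dz":0,"ax":0,"ay":0,"az":0},{"dx":0,"dy":0,"dz":0,"ax":0,"ay":0,"az":0},{"dx":0,"dy":0,"dz":0,"ax":0,"ay":0,"az":0}]'
python3 -c "
from h import *
shot('wrist','H3');shot('scene','H3s');shot('top','H3t')
S=np.stack([cv2.GaussianBlur(cv2.imread(f'pics/H{k}.png').astype(np.float32),(0,0),.7) for k in range(4)])
sd=S.std(0).max(-1); np.save('pics/sd.npy',sd)
m=(sd<7)
s=bot.read_state();R=Ro.from_rotvec(s['tcp_rot']).as_matrix();t=s['tool_pos'];print(t,s['tcp_rot'],s['width'])
for k in(.134,.1855,.19,.29,.3): print(k,proj('H3',t+R[:,2]*k).round(1))
print('bore',proj('H3',[.5552,-.013,.125]))
for v in range(215,300,3): print(v,''.join('#' if m[v,u] else '.' for u in range(285,355)))
"
```

```text
time: 15.12
tool_pos: [0.5213, 0.3267, 0.4678]
tcp_rot: [-0.119, 3.134, 0.005]
wrist_force: [0.2, -0.3, -2.1]
width: 0.202
grip_force: 39.5
time: 15.58
tool_pos: [0.5306, 0.2232, 0.4618]
tcp_rot: [0.114, -3.135, 0.002]
wrist_force: [0.6, 0.7, -0.8]
width: 0.197
grip_force: 39.6
time: 16.05
tool_pos: [0.541, 0.123, 0.4634]
tcp_rot: [0.116, -3.138, -0.001]
wrist_force: [-0.7, 0.5, -1.5]
width: 0.201
grip_force: 39.8
time: 16.77
tool_pos: [0.555, -0.0112, 0.4643]
tcp_rot: [0.122, -3.139, -0.001]
wrist_force: [-0.1, 0.8, -1.4]
width: 0.2
grip_force: 40.0
[ 0.55492005 -0.0115719   0.46459532] [ 1.22432179e-01 -3.13906566e+00 -4.59472881e-04] 0.19891334001591648
0.134 [315.2 353.8]
0.1855 [316.3 289.7]
0.19 [316.3 285.8]
0.29 [317.2 232. ]
0.3 [317.3 228.7]
bore [315.71157016 217.69492787]
215 ......................................................................
218 ......................................................................
221 ......................................................................
224 ......................................................................
227 .
[... 1169 characters left out ...]
###############..........
275 .......######################################################.........
278 ......########################################################........
281 .....###########################################################......
284 ######################################################################
287 ######################################################################
290 ######################################################################
293 ######################################################################
296 ######################################################################
299 ######################################################################
```

```bash
python3 -c "
from h import *
g=cv2.cvtColor(cv2.imread('pics/H3.png'),6)
print('cols 296..340 step 2')
for v in range(196,234,2): print(v,' '.join('%3d'%x for x in g[v,296:342:2]))
"
```

```text
cols 296..340 step 2
196 174 173 173 172 172 173 173 173 173 171 168 170 171 172 170 172 176 175 171 165 146 128 108
198 175 174 175 175 172 173 175 172 171 173 173 173 174 173 170 173 171 169 170 173 176 177 171
200 168 168 173 176 178 174 177 174 171 171 173 177 174 175 175 174 175 174 171 171 169 172 171
202 175 176 170 172 169 174 170 171 174 174 176 172 175 172 172 176 175 174 173 175 174 173 173
204 173 173 171 172 174 172 172 173 171 172 171 175 176 174 174 175 172 175 175 174 175 173 176
206 174 172 172 172 176 175 174 176 170 167 160 165 168 170 171 173 174 175 174 174 175 175 175
208 178 175 175 175 175 173 173 158 127 119 121 117 127 160 173 170 170 171 171 172 173 176 176
210 175 173 173 176 177 177 147 112 115 123 121 116 121 121 161 172 174 172 172 171 171 170 172
212 175 175 175 171 173 164 120 113 121 119 126 119 124 111 126 168 174 176 174 173 175 176 172
214 174 175 177 175 176 136 112 118 121 123 122 119 122 117 113 159 176 173 175 174 173 174 176
216 174 173 175 172 176 134 107 118 120 120 121 122 120 114  99 154 175 180 177 175 174 176 176
218 174 174 175 174 176 135  94 110 124 126 119 121 118 113  96 153 174 172 170 174 177 176 175
220 174 173 176 174 177 152 101 102 108 109 114 111 109  99 105 164 176 176 176 176 171 176 171
222 176 177 176 176 175 172 131  97 100 103 107 105 103 102 152 176 173 176 174 173 175 174 175
224 172 172 173 175 178 178 173 139 106 101  99 104 111 151 169 175 174 173 177 173 173 175 173
226 169 173 174 176 171 176 172 177 168 154 131 129 156 175 176 171 176 173 172 173 174 174 177
228 171 168 171 170 174 172 171 173 174 143  97  89  94 146 177 176 176 176 175 173 177 173 175
230 174 174 174 171 172 169 173 171 170  96  87  91  89  98 166 174 175 175 173 174 175 174 174
232 174 175 174 171 174 171 174 172 168  90  85  88  88  91 165 175 172 174 171 174 175 176 177
```

```bash
python3 -c "
from h import *
s=bot.read_state();R=Ro.from_rotvec(s['tcp_rot']).as_matrix();t=s['tool_pos']
b=atz('H3',315.8,216.5,.125);p=atz('H3',318,230,t[2]-.3);c=atz('H3',318,257,t[2]-.3+.045)
print(b,p,t,((b-p)@R*1000).round(2))
for v in (240,256): print('stem',v,'axis z for x = tip',[ (z,atz('H3',318,v,t[2]-.3+z)[:2].round(4)) for z in (.01,.02,.03,.04,.05)])
"
```

```text
[ 0.55410995 -0.0130044   0.125     ] [ 0.55589631 -0.01083072  0.16459532] [ 0.55492005 -0.0115719   0.46459532] [ 1.95 -2.04 39.59]
stem 240 axis z for x = tip [(0.01, array([ 0.5611, -0.0104])), (0.02, array([ 0.5582, -0.0106])), (0.03, array([ 0.5552, -0.0108])), (0.04, array([ 0.5523, -0.011 ])), (0.05, array([ 0.5494, -0.0112]))]
stem 256 axis z for x = tip [(0.01, array([ 0.5739, -0.0094])), (0.02, array([ 0.5705, -0.0097])), (0.03, array([ 0.567 , -0.0099])), (0.04, array([ 0.5636, -0.0102])), (0.05, array([ 0.5602, -0.0104]))]
```

```bash
python3 -m jog '[{"dx":1.5,"dy":-2,"dz":0,"ax":0,"ay":0,"az":0},{"dx":0,"dy":0,"dz":12,"ax":0,"ay":0,"az":0},{"dx":0,"dy":0,"dz":12,"ax":0,"ay":0,"az":0},{"dx":0,"dy":0,"dz":8,"ax":0,"ay":0,"az":0},{"dx":0,"dy":0,"dz":0,"ax":0,"ay":0,"az":0},{"dx":0,"dy":0,"dz":0,"ax":0,"ay":0,"az":0},{"dx":0,"dy":0,"dz":0,"ax":0,"ay":0,"az":0},{"dx":0,"dy":0,"dz":0,"ax":0,"ay":0,"az":0}]'
python3 -c "
from h import *
shot('wrist','J1');shot('scene','J1s')
s=bot.read_state();print(s['tool_pos'],s['tcp_rot'],proj('J1',[.5545,-.013,.125]))
g=cv2.cvtColor(cv2.imread('pics/J1.png'),6)
for v in range(204,250,2): print(v,' '.join('%3d'%x for x in g[v,298:342:2]))
"
```

```text
time: 17.58
tool_pos: [0.5538, -0.0152, 0.4332]
tcp_rot: [-0.119, 3.139, -0.0]
wrist_force: [-0.6, 0.2, -1.8]
width: 0.2
grip_force: 40.0
[ 0.55383328 -0.0152066   0.43335367] [-1.18770718e-01  3.13817770e+00 -2.10617775e-04] [320.67497103 226.75323631]
204 173 172 173 172 172 176 173 171 173 172 172 171 169 169 168 170 171 170 169 174 173 170
206 174 175 178 175 172 171 175 172 171 171 172 172 173 172 170 170 171 168 170 169 167 169
208 168 169 170 174 173 175 175 172 174 172 169 174 175 175 174 175 176 174 172 169 170 169
210 175 174 170 170 166 170 169 174 176 176 174 174 171 172 173 173 173 173 171 174 173 173
212 169 172 172 174 170 170 174 169 167 169 171 172 172 176 174 174 176 174 172 172 176 173
214 173 173 172 174 174 173 169 173 172 173 172 170 169 170 168 173 169 175 174 170 174 169
216 175 176 172 173 172 169 171 173 171 156 134 127 130 140 159 169 169 169 169 170 174 176
218 173 175 175 176 174 175 176 170 135 122 120 119 121 118 120 146 170 178 173 172 172 166
220 174 174 171 174 172 175 172 131 114 121 122 123 123 120 118 111 146 173 175 174 174 171
222 173 178 173 17
[... 569 characters left out ...]
  87  87  89  93  87  98 107 143 168 172 173 171 174 173
236 171 172 171 172 171 173 177 161  89  91  94  87  81 131 163 174 172 175 176 171 174 173
238 169 167 167 171 170 172 174 153  87  89  88  93  84 163 176 176 175 173 173 174 175 175
240 172 168 171 169 164 170 171 142  87  86  90  88  85 156 173 171 175 175 175 175 175 175
242 174 171 169 171 170 171 170 145  86  85  92  93  82 156 173 172 168 169 171 172 172 175
244 173 171 171 174 172 172 171 140  89  88  88  90  87 137 170 169 171 174 171 171 171 172
246 170 173 167 170 169 173 175 135  85  87  88  83  82 140 169 169 169 167 167 169 171 171
248 136 154 166 170 170 173 173 134  84  93  88  91  82 129 174 175 173 172 172 169 168 167
```

```bash
python3 -c "
from h import *
s=bot.read_state();R=Ro.from_rotvec(s['tcp_rot']).as_matrix();t=s['tool_pos']
b=atz('J1',320.6,226.2,.125);p=atz('J1',318,230,t[2]-.3)
print(b,p,t,((b-p)@R*1000).round(2))
"
```

```text
[ 0.55404664 -0.01309583  0.125     ] [ 0.5551484  -0.01508663  0.13335367] [ 0.55383328 -0.0152066   0.43335367] [0.96 2.07 8.35]
```

```bash
cat > m.py <<'E'
from h import *
import sys
n=sys.argv[1]; shot('wrist',n)
P=[];
s=bot.read_state();R=Ro.from_rotvec(s['tcp_rot']).as_matrix();t=s['tool_pos'];print(t,s['tcp_rot'])
g=cv2.GaussianBlur(cv2.cvtColor(cv2.imread(f'pics/{n}.png'),6),(3,3),0)
pb=proj(n,[.5541,-.013,.125]);print('bore pred',pb)
v0=int(pb[1])
for v in range(v0-14,v0+26,2):
    d=np.where(g[v,295:345]<140)[0]+295
    print(v,(d.min(),d.max(),(d.min()+d.max())/2) if len(d) else '', ' '.join('%3d'%x for x in g[v,304:336:2]))
E
python3 -m jog '[{"dx":0.8,"dy":2,"dz":0,"ax":0,"ay":0,"az":0},{"dx":0,"dy":0,"dz":0,"ax":0,"ay":0,"az":0},{"dx":0,"dy":0,"dz":0,"ax":0,"ay":0,"az":0},{"dx":0,"dy":0,"dz":0,"ax":0,"ay":0,"az":0},{"dx":0,"dy":0,"dz":0,"ax":0,"ay":0,"az":0},{"dx":0,"dy":0,"dz":0,"ax":0,"ay":0,"az":0}]'; python3 m.py J2
```

```text
time: 18.18
tool_pos: [0.5527, -0.0132, 0.4327]
tcp_rot: [-0.119, 3.139, -0.0]
wrist_force: [0.3, 0.1, -1.0]
width: 0.199
grip_force: 40.0
[ 0.55264388 -0.01318656  0.43266132] [ 1.19086197e-01 -3.13929755e+00  1.86807112e-06]
bore pred [318.05510139 227.878498  ]
213  172 170 168 169 171 172 173 173 174 173 173 173 173 173 173 173
215  173 173 170 172 171 171 170 169 170 173 173 173 174 173 173 173
217  172 171 173 173 169 159 149 145 147 158 166 170 171 172 172 174
219 (np.int64(312), np.int64(324), np.float64(318.0)) 174 173 174 164 138 125 122 120 120 125 139 161 171 171 170 170
221 (np.int64(310), np.int64(326), np.float64(318.0)) 175 175 167 135 118 119 121 121 119 119 117 132 164 174 174 172
223 (np.int64(309), np.int64(327), np.float64(318.0)) 173 172 143 115 116 121 122 120 121 120 116 114 142 170 174 174
225 (np.int64(308), np.int64(328), np.float64(318.0)) 174 166 121 113 119 121 120 118 120 120 116 112 123 166 174 173
227 (np.int64(307), np.int64(329), np.float64(318.0)) 174 164 110 105 119 117 104  98 103 114 116 108 111 162 175 175
229 (np.int64(307), np.int64(329), np.
[... 677 characters left out ...]
.int64(313), np.int64(323), np.float64(318.0)) 168 170 171 173 142  92  89  91  89  90 150 175 174 175 174 174
243 (np.int64(312), np.int64(323), np.float64(317.5)) 170 169 170 170 138  90  88  91  90  90 141 171 172 173 173 174
245 (np.int64(312), np.int64(324), np.float64(318.0)) 172 172 172 171 134  89  89  89  88  88 136 171 170 171 171 172
247 (np.int64(312), np.int64(324), np.float64(318.0)) 172 172 174 174 136  90  88  90  88  87 128 167 168 169 170 171
249 (np.int64(312), np.int64(324), np.float64(318.0)) 171 170 171 173 133  88  88  91  89  87 126 169 170 170 170 169
251 (np.int64(295), np.int64(324), np.float64(309.5)) 154 162 168 170 127  86  88  88  87  87 124 170 173 173 172 172
```

```bash
python3 -c "
from h import *
s=bot.read_state();R=Ro.from_rotvec(s['tcp_rot']).as_matrix();t=s['tool_pos']
for x in(-.002,0,.002):
  print(x,'rim',[proj('J2',t+R@[x+.015,0,z]).round(1) for z in(.186,.19)],'tip',[proj('J2',t+R@[x+r,0,.3]).round(1) for r in(0,.002,.003)],'top near/far',[proj('J2',t+R@[x+r,0,.13]).round(1) for r in(-.009,.009)])
sd=np.load('pics/sd.npy');print(sd[252:268,304].round(),sd[252:268,308].round(),sd[252:268,330].round())
h=cv2.imread('pics/J2.png');print([(v,h[v,318].tolist(),h[v,328].tolist()) for v in range(250,272)]); print([(v,h[v,318].tolist()) for v in range(325,400,3)])
"
```

```text
-0.002 rim [array([317.2, 263.2]), array([317.2, 260.3])] tip [array([317.9, 231. ]), array([317.9, 228.5]), array([317.9, 227.3])] top near/far [array([316.4, 388.8]), array([316.3, 341.7])]
0 rim [array([317.2, 259.2]), array([317.2, 256.3])] tip [array([317.9, 228.5]), array([317.9, 226. ]), array([317.9, 224.8])] top near/far [array([316.4, 383.8]), array([316.3, 336.2])]
0.002 rim [array([317.2, 255.1]), array([317.2, 252.3])] tip [array([317.9, 226. ]), array([317.9, 223.5]), array([317.9, 222.3])] top near/far [array([316.4, 378.8]), array([316.3, 330.6])]
[32. 32. 31. 30. 31. 32. 32. 31. 28. 21. 10.  3.  2.  2.  2.  2.] [30. 30. 29. 30. 30. 30. 27. 20. 10.  2.  1.  1.  1.  1.  1.  1.] [33. 33. 32. 32. 32. 32. 29. 25. 14.  4.  2.  1.  1.  1.  1.  2.]
[(250, [81, 86, 95], [184, 173, 172]), (251, [81, 88, 93], [184, 170, 171]), (252, [80, 87, 95], [182, 170, 168]), (253, [87, 90, 96], [182, 170, 170]), (254, [82, 83, 93], [180, 166, 166]), (255, [80, 87, 95], [180, 169, 167]), (256, [78, 85, 89], [177, 165, 166]), (257, [77, 86, 97], [131, 137, 163]), (258, [65, 82, 107], [88, 1
[... 353 characters left out ...]
]), (268, [82, 139, 169], [76, 135, 167]), (269, [71, 134, 166], [76, 139, 168]), (270, [73, 137, 167], [70, 136, 167]), (271, [71, 136, 168], [66, 136, 168])]
[(325, [39, 43, 61]), (328, [26, 33, 56]), (331, [18, 35, 54]), (334, [20, 35, 55]), (337, [29, 35, 54]), (340, [33, 51, 82]), (343, [31, 52, 82]), (346, [34, 57, 84]), (349, [38, 51, 85]), (352, [31, 53, 79]), (355, [38, 56, 88]), (358, [40, 60, 91]), (361, [36, 53, 83]), (364, [38, 60, 87]), (367, [39, 52, 86]), (370, [44, 56, 88]), (373, [37, 51, 84]), (376, [41, 55, 82]), (379, [39, 59, 85]), (382, [25, 47, 79]), (385, [138, 125, 127]), (388, [127, 115, 116]), (391, [125, 113, 117]), (394, [130, 117, 119]), (397, [126, 113, 116])]
```

```bash
python3 -m jog '[{"dx":-0.6,"dy":0,"dz":0,"ax":0,"ay":0,"az":0},{"dx":0,"dy":0,"dz":4,"ax":0,"ay":0,"az":0},{"dx":0,"dy":0,"dz":4,"ax":0,"ay":0,"az":0},{"dx":0,"dy":0,"dz":4,"ax":0,"ay":0,"az":0},{"dx":0,"dy":0,"dz":4,"ax":0,"ay":0,"az":0},{"dx":0,"dy":0,"dz":0,"ax":0,"ay":0,"az":0},{"dx":0,"dy":0,"dz":0,"ax":0,"ay":0,"az":0},{"dx":0,"dy":0,"dz":0,"ax":0,"ay":0,"az":0},{"dx":0,"dy":0,"dz":0,"ax":0,"ay":0,"az":0}]'; python3 m.py J3 | cut -c1-70
```

```text
time: 18.98
tool_pos: [0.5534, -0.0132, 0.4169]
tcp_rot: [-0.119, 3.139, -0.0]
wrist_force: [-0.3, 0.1, -1.7]
width: 0.198
grip_force: 40.0
[ 0.55334373 -0.01314365  0.41696816] [-1.19167309e-01  3.13888199e+00
bore pred [318.05641492 232.0674987 ]
218  172 172 171 171 170 170 169 170 171 173 173 174 173 173 172 172
220  171 172 173 174 171 165 159 153 157 163 168 171 171 171 173 173
222 (np.int64(313), np.int64(323), np.float64(318.0)) 173 172 171 164 
224 (np.int64(310), np.int64(326), np.float64(318.0)) 174 175 167 136 
226 (np.int64(309), np.int64(327), np.float64(318.0)) 174 170 143 115 
228 (np.int64(308), np.int64(329), np.float64(318.5)) 174 162 120 115 
230 (np.int64(307), np.int64(329), np.float64(318.0)) 174 152 106 113 
232 (np.int64(307), np.int64(329), np.float64(318.0)) 173 146 100 105 
234 (np.int64(307), np.int64(329), np.float64(318.0)) 173 153 102  97 
236 (np.int64(308), np.int64(328), np.float64(318.0)) 172 166 118  97 
238 (np.int64(309), np.int64(327), np.float64(318.0)) 174 173 147 105 
240 (np.int64(311), np.int64(325), np.float64(318.0)) 175 174 172 146 
242 (np.int64(312), np.int64(324), np.float64(318.0)) 172 173 174 172 
244 (np.int64(312), np.int64(324), np.float64(318.0)) 171 171 171 172 
246 (np.int64(312), np.int64(324), np.float64(318.0)) 169 170 171 171 
248 (np.int64(312), np.int64(324), np.float64(318.0)) 170 169 168 169 
250 (np.int64(312), np.int64(324), np.float64(318.0)) 172 171 170 171 
252 (np.int64(312), np.int64(324), np.float64(318.0)) 171 172 173 172 
254 (np.int64(312), np.int64(324), np.float64(318.0)) 170 171 171 171 
256 (np.int64(295), np.int64(324), np.float64(309.5)) 162 168 170 166
```

```bash
python3 -m jog '[{"dx":0,"dy":0,"dz":5,"ax":0,"ay":0,"az":0},{"dx":0,"dy":0,"dz":5,"ax":0,"ay":0,"az":0},{"dx":0,"dy":0,"dz":5,"ax":0,"ay":0,"az":0},{"dx":0,"dy":0,"dz":5,"ax":0,"ay":0,"az":0},{"dx":0,"dy":0,"dz":5,"ax":0,"ay":0,"az":0},{"dx":0,"dy":0,"dz":5,"ax":0,"ay":0,"az":0},{"dx":0,"dy":0,"dz":5,"ax":0,"ay":0,"az":0},{"dx":0,"dy":0,"dz":0,"ax":0,"ay":0,"az":0},{"dx":0,"dy":0,"dz":0,"ax":0,"ay":0,"az":0},{"dx":0,"dy":0,"dz":0,"ax":0,"ay":0,"az":0}]'; python3 m.py J4 | cut -c1-70
```

```text
time: 19.87
tool_pos: [0.5534, -0.0131, 0.3818]
tcp_rot: [-0.119, 3.139, -0.0]
wrist_force: [-0.1, 0.0, -1.1]
width: 0.2
grip_force: 40.0
[ 0.55341955 -0.01314626  0.38204356] [-1.19006553e-01  3.13873689e+00
bore pred [317.88188536 245.8823419 ]
231  171 172 170 172 171 169 169 168 168 169 170 172 172 172 172 172
233 (np.int64(314), np.int64(322), np.float64(318.0)) 171 171 171 171 
235 (np.int64(311), np.int64(325), np.float64(318.0)) 171 171 167 148 
237 (np.int64(309), np.int64(327), np.float64(318.0)) 174 169 140 119 
239 (np.int64(307), np.int64(329), np.float64(318.0)) 172 152 119 115 
241 (np.int64(306), np.int64(330), np.float64(318.0)) 165 123 111 117 
243 (np.int64(305), np.int64(331), np.float64(318.0)) 159 106 104 116 
245 (np.int64(305), np.int64(331), np.float64(318.0)) 151 101  96 107 
247 (np.int64(305), np.int64(331), np.float64(318.0)) 152 101  95  98 
249 (np.int64(305), np.int64(330), np.float64(317.5)) 162 110  95  97 
251 (np.int64(306), np.int64(329), np.float64(317.5)) 169 129  97  97 
253 (np.int64(308), np.int64(328), np.float64(318.0)) 172 161 121  97 
255 (np.int64(310), np.int64(326), np.float64(318.0)) 174 173 161 126 
257 (np.int64(312), np.int64(325), np.float64(318.5)) 173 174 174 163 
259 (np.int64(309), np.int64(328), np.float64(318.5)) 169 161 146 126 
261 (np.int64(304), np.int64(332), np.float64(318.0)) 133 107  98 105 
263 (np.int64(301), np.int64(336), np.float64(318.5)) 103 116 130 136 
265 (np.int64(298), np.int64(339), np.float64(318.5)) 135 138 139 139 
267 (np.int64(296), np.int64(341), np.float64(318.5)) 138 139 138 139 
269 (np.int64(295), np.int64(343), np.float64(319.0)) 138 138 138 137
```

```bash
python3 -m jog '[{"dx":0,"dy":0,"dz":5,"ax":0,"ay":0,"az":0},{"dx":0,"dy":0,"dz":5,"ax":0,"ay":0,"az":0},{"dx":0,"dy":0,"dz":5,"ax":0,"ay":0,"az":0},{"dx":0,"dy":0,"dz":5,"ax":0,"ay":0,"az":0},{"dx":0,"dy":0,"dz":5,"ax":0,"ay":0,"az":0},{"dx":0,"dy":0,"dz":4,"ax":0,"ay":0,"az":0},{"dx":0,"dy":0,"dz":2.5,"ax":0,"ay":0,"az":0},{"dx":0,"dy":0,"dz":0,"ax":0,"ay":0,"az":0},{"dx":0,"dy":0,"dz":0,"ax":0,"ay":0,"az":0},{"dx":0,"dy":0,"dz":0,"ax":0,"ay":0,"az":0},{"dx":0,"dy":0,"dz":0,"ax":0,"ay":0,"az":0},{"dx":0,"dy":0,"dz":0,"ax":0,"ay":0,"az":0}]'; python3 -c "
from h import *
shot('scene','Z1')
s=bot.read_state();print(s['tool_pos'],s['tcp_rot'],s['wrist_force'],s['grip_force'])
R=Ro.from_rotvec(s['tcp_rot']).as_matrix();t=s['tool_pos']
# scene check: collar (brass) in view vs predicted underside/top centre
h=cv2.cvtColor(cv2.imread('pics/Z1.png'),cv2.COLOR_BGR2HSV);p=proj('Z1',t+R@[-.0007,0,.188]);u,v=p.astype(int)
m=cv2.inRange(h[v-14:v+15,u-14:u+15],(16,120,90),(32,255,255));ys,xs=np.where(m>0);print(p,len(xs),(u-14+xs.min(),u-14+xs.max(),v-14+ys.min(),v-14+ys.max()) if len(xs) else '')
c=t+R@[-.0007,0,.188];q=[proj('Z1',c+[.015*np.cos(a),.015*np.sin(a),z]) for a in np.arange(0,6.3,.1) for z in(-.002,.002)];print(np.min(q,0),np.max(q,0))"
```

```text
time: 20.92
tool_pos: [0.5534, -0.0132, 0.3506]
tcp_rot: [-0.119, 3.139, -0.0]
wrist_force: [-1.3, -0.3, -0.9]
width: 0.2
grip_force: 40.0
[ 0.55337459 -0.01313534  0.35054192] [-1.19060581e-01  3.13869705e+00 -1.14782509e-04] [-0.31777985  0.28597768 -0.7451922 ] 39.97818410396576
[313.07745231 227.31095296] 47 (np.int64(304), np.int64(319), np.int64(220), np.int64(231))
[307.0874714  222.23227092] [319.06564283 232.44157802]
```

```bash
python3 -c "
from workcell import bot
print(bot.finish_job())"
```

```text
the job is handed in; nothing more can be done
None
```

I handed the job in at about 21 s. The stray short rod hangs on its collar in the short stand's free hole. A long rod is held upright in the bore, centred to about 1 mm, with its tip about 1 cm above the plate. I saw no sign of contact with the guide, but the hand-in returned no verdict.

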